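# Open the lamp shutter over the heat guard with a hooked rod

### The job

Take the hooked rod from its rest, reach over the heat guard with it and draw the lamp unit's orange shutter lever towards you, through its stiff catch, until it stops dead: the catch takes about 9 N, and you must never pull with more than 16 N. Work the lever only with the rod, keep the gripper off the hot lamp unit and do not knock the guard. Then lay the rod back in its rest as you found it, leaving everything else on the bench where it is.

Things in the scene. Friction and masses are not known exactly. Their poses are not given: they have to be found in the camera images.
- rod_grip (a point): centre of the hooked rod's teal handle: a bar 120 long (x), 18 wide (y), 24 high (z), to be gripped across its width. A steel rod, 8 dia, runs on along +x to 200 mm from this centre, then bends square down and ends 64 mm below the handle's mid-height. About 0.22 kg. It lies level in the rest with the hook hanging down clear of the bench.
- rod_tip (a point): centre of the hook's round end: 200 mm ahead (+x) of and 60 mm below rod_grip.
- rest_seat (a point): where rod_grip belongs in the rest, 100 mm above the bench; x points along the rod to the hook. Aluminium rest, base 150 x 85 x 12, with two forks 45 mm before and behind the middle, each 10 thick: flat seat 88 mm above the bench, prongs 24 apart (3 mm play a side), flaring outward, tops 111 mm up. 80 mm between the forks is free for fingers. Stands left or right of the lamp unit.
- lamp_unit: cream lamp unit, fixed. Origin on the bench; its +x points away from the operator. Low deck from x -60 to +80, 140 wide, 45 high; behind it the lamp housing from x +80 to +170, 115 high. The shutter lever stands on the middle of the deck (y 0) and slides along x; it starts between x +18 and -26.
- shutter: orange upright lever plate, 8 thick (x), 40 wide (y), from 53 to 85 mm above the bench; origin at its middle, 47 mm up. It is drawn along the lamp unit's -x: first 18 to 38 mm against 3 N of friction, then, at a place that differs from unit to unit, through the catch: 4 mm more at about 9 N in all, then a solid stop. It stays where it is left.
- catch (a joint): travel of the catch, in m: 0 until the lever is drawn into it, 0.004 when fully home at the solid stop. It stays where it is left.
- guard: grey-blue upright heat guard with a yellow top edge, fixed, between operator and lamp unit: 220 wide (y), 8 thick (x), 90 high; origin at its middle on the bench. It stands 80 to 90 mm before the lamp unit's origin, parallel to it.
- jar: amber jar, 52 dia, 70 high, in the white tray; origin under it
- dish: glass dish, 90 dia, 15 high; origin under it
- slide_box: blue slide box 75 x 100 x 30; origin under it
- wash_bottle: white bottle, red cap, 60 dia, 150 high; origin under it
- beaker: white beaker, 64 dia, 80 high; origin under it
- brush: dusting brush lying on the bench at the left
- stage_block: aluminium block 60 x 40 x 25; origin under it
Mind the look-alikes: they are no part of the job. Of the things that look like the part that bears rest_seat, take the one that is nearest to the robot's base at the start.

How it is judged (in metres and radians):
On the way, in this order (a step that is already met when the one before it is completed fails the run):
1. the rod is lifted out of its rest (distance between rod_grip and rest_seat above 0.06 m), for 0.2 s.
2. the rod pulls the shutter lever until the catch is fully home (3.2 mm or more of its 4 mm) (value of joint catch above 0.0032 m and contact force between hook_rod and shutter above 1 N), for 0.05 s.
At the end, for the whole second after the job is handed in: The catch is fully home (at least 3.2 of its 4 mm) and the lever at least 19 mm from where it started; the rod lies level (within 0.1 rad) and still in its rest, hook the same way as at the start, handle centre within 15 mm of the seat (value of joint catch above 0.0032 m and distance of shutter from where it was at the start of the episode above 0.019 m and distance between rod_grip and rest_seat below 0.015 m and angle between rod_grip's own z axis and vertical below 0.1 rad and horizontal distance between rod_tip and rest_seat above 0.15 m and x of rod_tip in the frame of rest_seat above 0.15 m and linear speed of hook_rod below 0.02 m/s); the robot touches nothing.
It fails at once if the rod loads the lever with more than 18 N (contact force between hook_rod and shutter above 18 N).
It fails at once if the gripper or arm touches the lever (contact force between any of the arm, the fingers and shutter above 0.5 N).
It fails at once if the gripper or arm touches the hot lamp unit (contact force between any of the arm, the fingers and lamp_unit above 0.5 N).
It fails at once if the guard is knocked (more than 6 N) (contact force between anything else and guard above 6 N).
It fails at once if something else on the bench is moved by more than 20 mm (distance of any of jar, dish, slide_box, wash_bottle, beaker, brush, stage_block from where it was at the start of the episode above 0.02 m).
It also fails if it takes over 61 s, if anything falls off the work surface, if the arm or the gripper's body presses on something with over 40 N, if the wrist force passes 120 N, or if a joint passes its speed limit or range.

### The arm

A 6-joint arm with a two-finger parallel gripper is mounted at the origin on the work surface. World frame = base frame: x ahead of the robot, y to its left, z up, the work surface at z = 0. Lengths are in mm, angles in rad, forces in N, time in s.
With the tool pointing down it reaches from about 350 to 975 mm from the base axis. Payload 4.9 kg.
Tool frame: the origin (TCP) lies on the centre line of the jaws, within the pads' length; the fingertips stand 25 mm ahead of it and the grasp point (between the pads) lies 6 mm ahead of it; z points along the fingers, y is the direction in which the jaws open and shut (so a half turn about z gives the same grasp; the last joint's range is limited). The gripper opens to 85 mm and grips with 20 to 120 N. Pads are 22 mm wide; open, the fingers measure 114 mm over their backs; the gripper's body (76 mm by 85 mm) begins 54 mm behind the grasp point. The pads swing forward as they close: fully open they stand 13 mm farther back than shut.
Start: joints at [1.085, 0.053, 1.613, -0, 1.476, -0.119], TCP at [224.132, 583.409, 230.004] pointing down, gripper open.
Joint ranges: [-3.01, 3.01], [-1.01, 2.22], [0.06, 2.58], [-1.02, 4.17], [0.09, 2.62], [-3.14, 3.14]. Speed limits (rad/s): [2.57, 2.57, 3.14, 3.14, 3.14, 3.14].

### API

Orientations are given as a rotation vector (axis times angle).
In Python, from bench import state, grab_frame, workorder gives the robot as it stands.
- The arm moves only by the tool play_rows, never from a script. Its argument "deltas" is text: rows parted by semicolons, each of 6 numbers parted by spaces: the shift along the world's x, y, z in units of 40 mm (1.0 is 40 mm), then the turn, a rotation vector about the world's x, y, z in degrees. In form: dx dy dz wx wy wz; .... A call has 1 to 20 rows; each row shifts and turns the commanded pose from where the row before left it; what a row does not reach is not made up. A row lasts 1/10 s, in which the tool goes at most 50 mm and 8.59 degrees, less where a joint would pass 70% of its speed; a pose out of reach is approached as far as the arm can. A call is refused whole if a number of a shift passes 1 or a number of a turn 8.59, either way. A call with a gripper value outside its range is refused whole. "jaw" is the opening in per cent of the stroke, from 0 (shut) to 100 (fully open), set as the call begins (left out, the last holds). The fingers move at their own pace and stop on an object; the grip force is fixed at half the most. Time passes only in rows, so rows that do not move let the fingers close. It gives the time, the measured TCP pose, the force and the opening at its end, in the units of the state.
- state(): the state, without advancing time (a new reading comes with each control period).
- grab_frame(name): name is "side" or "top"; returns a dict with "img" (480x640x3 uint8, red, green, blue), "K" (3x3 intrinsics, pixels), "distortion" ([k1, k2, p1, p2, k3] as OpenCV has them; the pictures are not rectified), "extrinsics" (4x4, takes a point from world to camera coordinates). Camera axes: x right, y down, z forward; pixel columns grow to the right and rows downward; lengths in mm; the calibration is good to about 2 mm. A picture is of the moment at which its call begins. There is no depth.
- workorder.finish_job(): hands the job in, once; it reports no verdict.
The state is a dict: "clock": time; "q": joint angles; "joint_velocities": joint speeds; "effort": joint torques, N m; "ee_pos": TCP position; "ee_rot": TCP orientation; "ft_force": force on the tool from outside, world axes, zero at the start; "ft_torque": the same for the moment, N m; "gripper_width": finger opening in mm.
Only numpy, scipy, OpenCV 4.12 (cv2) and the standard library are available. Lean on these libraries where they do the work, as an engineer would, in place of code of your own. Each camera call takes 0.05 s, during which the arm holds its last target.

## Working session

There is one attempt and no reset: what is moved stays moved. The work goes in short steps, Python scripts to look and compute and a tool call to move; the robot and the scene stay as the last step left them, time stands still between calls to the robot, and variables do not carry over. Pictures are saved under pics/ and viewed, and the job is handed in when it is done.

Besides the shell and the picture viewer there is one more tool, called after "Call:" by a JSON object that holds its "api" and its "payload", one argument or row to a line. play_rows: Moves the arm, as the interface text tells. Its arguments: {"type":"object","properties":{"deltas":{"type":"string"},"jaw":{"type":"number"}},"required":["deltas"]}

```bash
ls; mkdir -p pics
python3 - <<'E'
from bench import state, grab_frame
import cv2
for n in("side","top"):
    f=grab_frame(n); cv2.imwrite(f"pics/{n}0.png",f["img"][:,:,::-1]); print(n,f["K"],f["distortion"],f["extrinsics"])
print(state())
E
```

```text
pics
side [[443.55379581   0.         321.70051533]
 [  0.         443.55379581 237.52782249]
 [  0.           0.           1.        ]] [-0.01445335  0.          0.          0.          0.        ] [[ 9.98909725e-01 -4.42456856e-02  1.48889244e-02 -5.24589515e+02]
 [-2.52302340e-02 -7.80011133e-01 -6.25256801e-01  1.52852885e+02]
 [ 3.92784426e-02  6.24199448e-01 -7.80277036e-01  1.04969082e+03]
 [ 0.00000000e+00  0.00000000e+00  0.00000000e+00  1.00000000e+00]]
top [[451.20045585   0.         319.92496799]
 [  0.         451.20045585 234.67378393]
 [  0.           0.           1.        ]] [-0.01697027  0.          0.          0.          0.        ] [[ 1.05348967e-01 -9.94435194e-01 -4.89483670e-04  5.65440871e+01]
 [-9.73884966e-01 -1.03072332e-01 -2.02297226e-01  5.38466947e+02]
 [ 2.01121029e-01  2.17885047e-02 -9.79324049e-01  1.11159583e+03]
 [ 0.00000000e+00  0.00000000e+00  0.00000000e+00  1.00000000e+00]]
{'clock': 0.1, 'q': array([ 1.08499276e+00,  5.32817389e-02,  1.61414100e+00,  1.26927511e-05,
        1.47598055e+00, -1.19006984e-01]), 'joint_velocities': array([ 1.86886779e-05, -6.99701036e-04, -3.64132651e-03,  2.13671117e-03,
       -3.44302743e-04,  1.99545441e-03]), 'effort': array([ 4.74969984e-04, -3.94902742e+01, -3.71363461e+01, -1.73239682e-04,
        3.86410058e-03,  2.51151761e-06]), 'ee_pos': array([223.88210178, 582.9328766 , 228.90096527]), 'ee_rot': array([-5.72839410e-01, -3.08836339e+00,  2.70869560e-03]), 'ft_force': array([ 0.13100596, -0.38303618, -0.22925006]), 'ft_torque': array([-0.01549851,  0.01733692, -0.0192307 ]), 'gripper_width': 85.35072461363944}
```

View pics/side0.png

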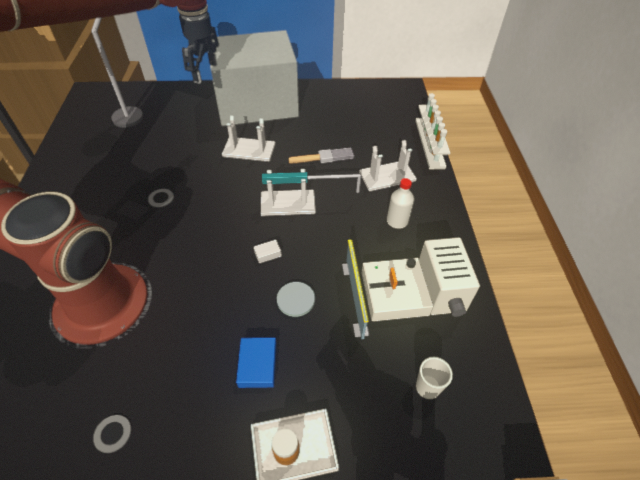

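View pics/top0.png

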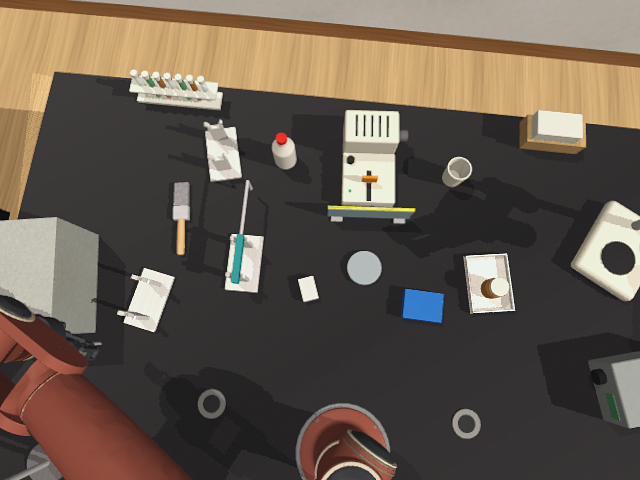

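The side view shows the rod at about (310,178) in the middle rest. The two other rests are empty. The lever is at (393,275) and the guard at (357,288). Next I'll enlarge the crops to measure them.

```bash
cat > h.py <<'E'
import numpy as np, cv2
from bench import state, grab_frame
def crop(img,x0,y0,w,h,s,name):
    c=img[y0:y0+h,x0:x0+w,::-1]; c=cv2.resize(c,None,fx=s,fy=s,interpolation=cv2.INTER_CUBIC)
    for x in range((x0+9)//10*10,x0+w,10):
        cv2.putText(c,str(x),((x-x0)*s-8,8),0,.3,(0,255,255),1); cv2.line(c,((x-x0)*s,10),((x-x0)*s,14),(0,255,255),1)
    for y in range((y0+9)//10*10,y0+h,10):
        cv2.putText(c,str(y),(0,(y-y0)*s+3),0,.3,(0,255,255),1); cv2.line(c,(20,(y-y0)*s),(24,(y-y0)*s),(0,255,255),1)
    cv2.imwrite("pics/"+name+".png",c)
import json,os
def cams():
    return {n:grab_frame(n) for n in("side","top")}
def ray(f,uv):
    p=cv2.undistortPoints(np.array([[uv]],float),f["K"],np.array(f["distortion"]))[0,0]
    E=f["extrinsics"];R=E[:3,:3];t=E[:3,3]
    return -R.T@t, R.T@np.array([p[0],p[1],1])
def onz(f,uv,z):
    c,d=ray(f,uv); return c+d*(z-c[2])/d[2]
def tri(fs,uvs):
    A=np.zeros((3,3));b=np.zeros(3)
    for f,u in zip(fs,uvs):
        c,d=ray(f,u);d/=np.linalg.norm(d);P=np.eye(3)-np.outer(d,d);A+=P;b+=P@c
    x=np.linalg.solve(A,b); return x
def proj(f,P):
    E=f["extrinsics"]; return cv2.projectPoints(np.array(P,float).reshape(-1,3),cv2.Rodrigues(E[:3,:3])[0],E[:3,3],f["K"],np.array(f["distortion"]))[0][:,0]
E
python3 - <<'E'
from h import *
import pickle
F=cams(); pickle.dump(F,open("f0.pkl","wb"))
crop(F["side"]["img"],250,155,120,65,6,"s_rod"); crop(F["top"]["img"],215,170,60,130,6,"t_rod0")
crop(F["side"]["img"],335,230,145,120,5,"s_lamp"); crop(F["top"]["img"],320,100,100,130,4,"t_lamp")
E
python3 -c "
import pickle
from h import *
F=pickle.load(open('f0.pkl','rb'));crop(F['top']['img'],215,170,60,130,4,'t_rod')"
```

```text
(no output)
```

View pics/s_rod.png

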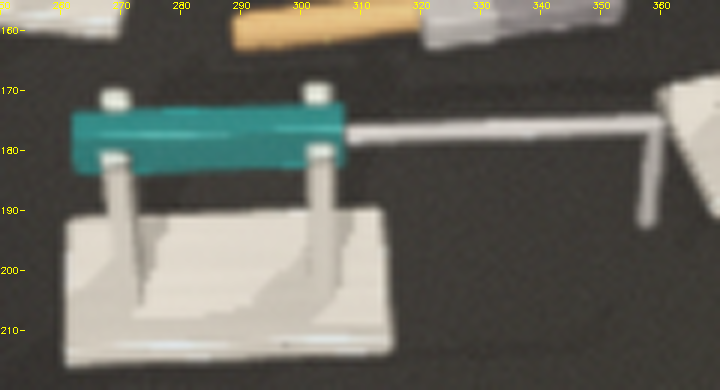

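View pics/t_rod.png

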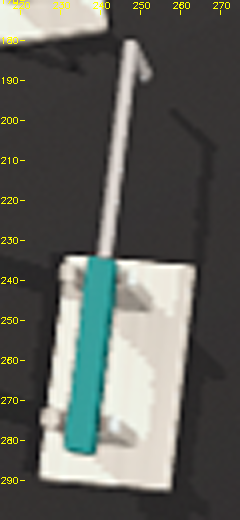

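View pics/s_lamp.png

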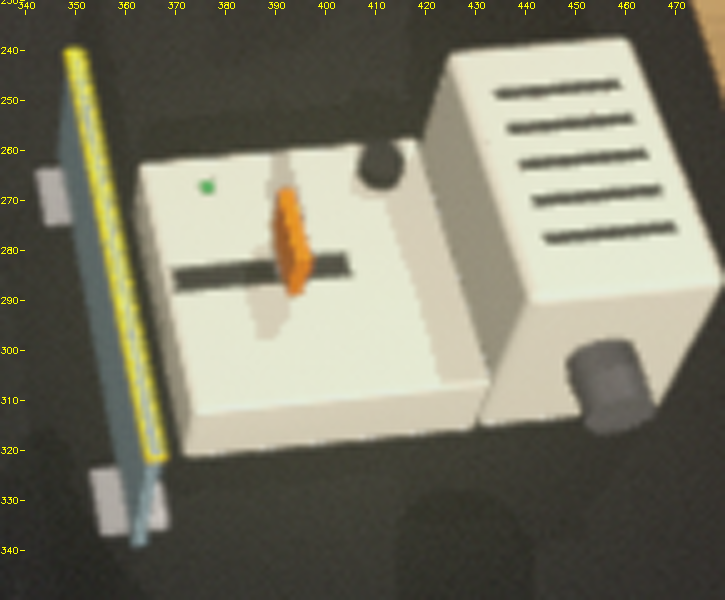

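View pics/t_lamp.png

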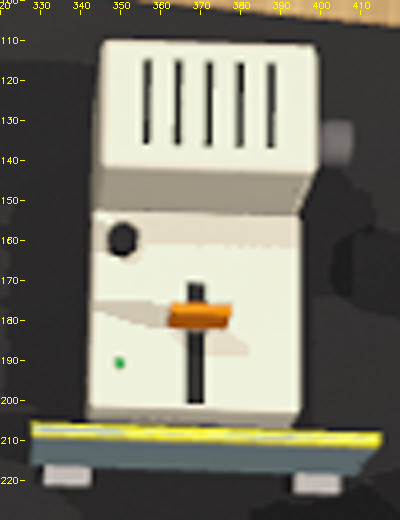

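```bash
cat > fit.py <<'E'
from h import *
import pickle
from scipy.optimize import least_squares
F=pickle.load(open("f0.pkl","rb"));S,T=F["side"],F["top"]
for f in(S,T): print("cam",(-f["extrinsics"][:3,:3].T@f["extrinsics"][:3,3]).round())
def W(p,P):
    c,s=np.cos(p[2]),np.sin(p[2]);P=np.array(P,float);return np.c_[p[0]+c*P[:,0]-s*P[:,1],p[1]+s*P[:,0]+c*P[:,1],P[:,2]]
def fit(x0,obs,name):
    def r(p):
        o=[]
        for f,P,uv in obs: o.append((proj(f,W(p,[P]))[0]-uv))
        return np.ravel(o)
    s=least_squares(r,x0,loss="soft_l1");print(name,s.x.round(4));print(s.fun.reshape(-1,2).round(1).tolist());return s.x
if __name__=="__main__":
    lamp=fit([650,0,0],[(S,(-60,70,45),(363,263)),(S,(-60,-70,45),(374.4,313)),(S,(80,70,115),(425,241)),(S,(170,70,115),(461,237.6)),(S,(170,-70,115),(479.4,286.6)),(S,(80,-70,115),(441,290.4)),(S,(80,-70,45),(432.6,306)),
     (T,(170,70,115),(345.75,110)),(T,(170,-70,115),(398.75,111.2)),(T,(80,-70,115),(399.5,142.5)),(T,(80,70,115),(345.75,141.2)),(T,(-60,70,45),(342,202.5)),(T,(-60,-70,45),(395.2,202.5))],"lamp")
    guard=fit([550,0,0],[(S,(-4,110,90),(348,239.8)),(S,(4,110,90),(352.4,239.6)),(S,(-4,-110,90),(364.4,322.2)),(S,(4,-110,90),(368.6,321.8)),(T,(4,110,90),(327.75,205.5)),(T,(-4,110,90),(327.75,209)),(T,(4,-110,90),(415.2,208)),(T,(-4,-110,90),(414.8,211.8))],"guard")
    rod=fit([400,200,0],[(S,(200,0,100),(359.5,176)),(S,(200,0,36),(357.5,192.3)),(S,(-60,9,112),(262,173.8)),(S,(60,9,112),(307,172.2)),(S,(60,-9,88),(307,183)),(S,(-60,-9,88),(263,184)),
     (T,(200,0,104),(247.5,180.3)),(T,(200,0,36),(252,189)),(T,(60,9,112),(237,234)),(T,(60,-9,112),(243.8,235)),(T,(-60,9,112),(231,282)),(T,(-60,-9,112),(238.5,283))],"rod")
    base=fit([400,200,0],[(S,(-75,42.5,12),(261.2,191.5)),(S,(75,42.5,12),(313.6,190)),(S,(75,-42.5,12),(315.5,211.5)),(S,(-75,-42.5,12),(261,214)),
     (T,(75,42.5,12),(231,234)),(T,(75,-42.5,12),(264,236.5)),(T,(-75,42.5,12),(225,289.5)),(T,(-75,-42.5,12),(258,292))],"base")
    print("guard in lamp", np.array([[np.cos(lamp[2]),np.sin(lamp[2])],[-np.sin(lamp[2]),np.cos(lamp[2])]])@(guard[:2]-lamp[:2]))
E
python3 fit.py
python3 - <<'E'
from fit import *
crop(S["img"],370,250,50,50,12,"s_lev");crop(T["img"],350,160,50,50,12,"t_lev")
E
```

```text
cam [ 487. -559.  922.]
cam [ 295.   88. 1198.]
lamp [ 6.91424e+02 -2.67420e+00  7.43000e-02]
[[-0.6, -0.8], [-1.0, -0.1], [-1.0, -1.5], [0.1, -1.3], [1.9, -0.1], [0.0, 0.0], [1.5, 0.8], [0.0, -0.7], [0.8, -0.3], [0.3, 0.7], [-0.6, 0.4], [0.6, -0.7], [0.3, 0.9]]
guard [ 6.039366e+02 -1.151890e+01  7.320000e-02]
[[0.2, -0.1], [-0.9, -0.1], [0.1, -0.5], [-0.4, -0.5], [0.7, 0.0], [0.7, -0.4], [-0.1, 0.2], [0.3, -0.5]]
rod [438.8681 304.332    6.3038]
[[-0.0, -0.5], [0.1, 0.0], [-0.2, -0.6], [0.1, -0.6], [0.5, -0.1], [-0.6, 0.5], [0.4, 0.6], [-0.2, -0.0], [0.1, -0.2], [0.5, -0.6], [0.0, 0.4], [-0.1, 0.0]]
base [442.6269 303.527   -6.2555]
[[-0.1, -0.1], [-0.2, -0.8], [-0.3, -0.4], [-0.3, -0.5], [1.4, -0.4], [-0.2, -0.4], [0.7, 0.0], [-0.1, 0.1]]
guard in lamp [-87.90249044  -2.32876181]
cam [ 487. -559.  922.]
cam [ 295.   88. 1198.]
```

View pics/s_lev.png

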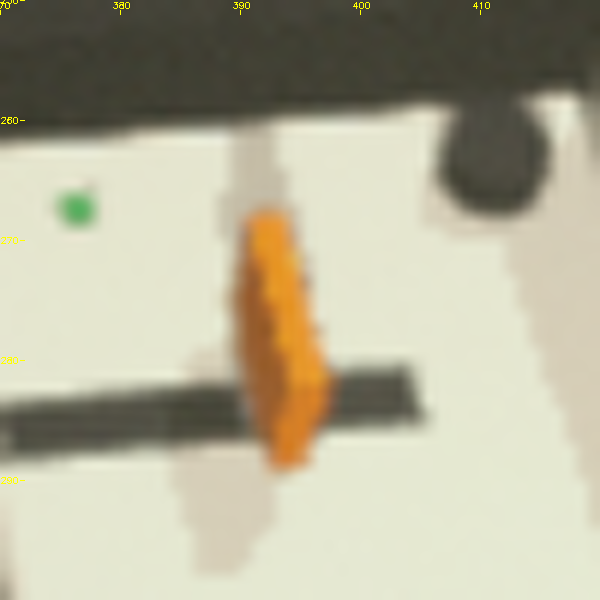

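View pics/t_lev.png

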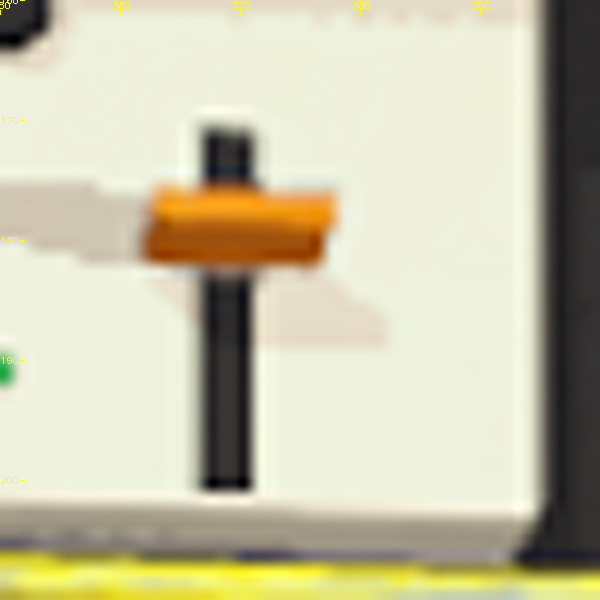

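Run:
```python
from fit import *
yaw=.074
r=lambda p: np.ravel([proj(f,W([p[0],p[1],yaw],[P]))[0]-uv for f,P,uv in [(T,(4,20,85),(363,175.5)),(T,(4,-20,85),(378,176)),(T,(-4,20,85),(362.7,178.5)),(T,(-4,-20,85),(377.7,179)),(S,(-4,20,85),(390.5,268)),(S,(4,20,85),(393.8,267.5)),(S,(-4,-20,85),(394,282.5)),(S,(4,-20,85),(397.5,281.5))]])
s=least_squares(r,[690,0]);print(s.x,s.fun.reshape(-1,2).round(1).tolist())
c,sn=np.cos(yaw),np.sin(yaw);d=s.x-[691.4,-2.7];print(d@[c,sn],d@[-sn,c])
```

```text
cam [ 487. -559.  922.]
cam [ 295.   88. 1198.]
[688.17892388  -2.25189089] [[-0.1, -0.0], [0.4, -0.0], [0.2, -0.1], [0.7, -0.1], [-0.2, -0.5], [-0.1, -0.4], [0.1, -0.5], [0.0, 0.2]]
-3.179131020028752 0.6850249002415394
```

Call:
{"api": "play_rows", "payload": {
  "deltas": "0.45 -0.58 0 0 0 1.84;0.45 -0.58 0 0 0 1.84;0.45 -0.58 0 0 0 1.84;0.45 -0.58 0 0 0 1.84;0.45 -0.58 0 0 0 1.84;0.45 -0.58 0 0 0 1.84;0.45 -0.58 0 0 0 1.84;0.45 -0.58 0 0 0 1.84;0.45 -0.58 0 0 0 1.84;0.45 -0.58 0 0 0 1.84;0.45 -0.58 0 0 0 1.84;0.45 -0.58 0 0 0 1.84;0 0 0 0 0 0;0 0 0 0 0 0",
  "jaw": 100
}}

```text
clock: 1.6
ee_pos: [440.2, 304.7, 229.8]
ee_rot: [0.027, -3.141, -0.0]
ft_force: [-0.1, 0.0, -0.0]
gripper_width: 85.6
```

Call:
{"api": "play_rows", "payload": {
  "deltas": "-0.03 -0.01 -0.5 0 0 0.2;0 0 -0.5 0 0 0;0 0 -0.5 0 0 0;0 0 -0.5 0 0 0;0 0 -0.4 0 0 0;0 0 -0.3 0 0 0;0 0 -0.2 0 0 0;0 0 -0.2 0 0 0;0 0 0 0 0 0;0 0 0 0 0 0"
}}

```text
clock: 2.6
ee_pos: [439.3, 304.7, 106.5]
ee_rot: [-0.034, 3.141, 0.001]
ft_force: [-0.3, -0.3, 1.3]
gripper_width: 85.7
```

Run:
```python
from h import *
F=cams();print(state())
crop(F["side"]["img"],230,120,130,100,6,"s1"); crop(F["top"]["img"],200,190,100,100,6,"t1")
```

```text
{'clock': 2.7, 'q': array([ 4.67252881e-01, -5.37137657e-02,  1.93248147e+00, -1.48770481e-05,
        1.26115355e+00, -1.12546782e+00]), 'joint_velocities': array([ 5.88969155e-04, -8.86808830e-04, -8.82844902e-05, -6.80898313e-04,
       -2.38503991e-03,  1.23031913e-03]), 'effort': array([ 2.20150198e-02, -3.15663242e+01, -3.39419031e+01,  7.42999619e-04,
        3.55712342e-03,  2.55472032e-04]), 'ee_pos': array([439.56482477, 304.87095635, 106.91146258]), 'ee_rot': array([-3.44286163e-02,  3.13989706e+00,  1.13628570e-03]), 'ft_force': array([ 0.46409114, -0.75492279,  0.90837637]), 'ft_torque': array([ 0.00780465, -0.02741233,  0.08427426]), 'gripper_width': 85.2669126854215}
```

View pics/s1.png

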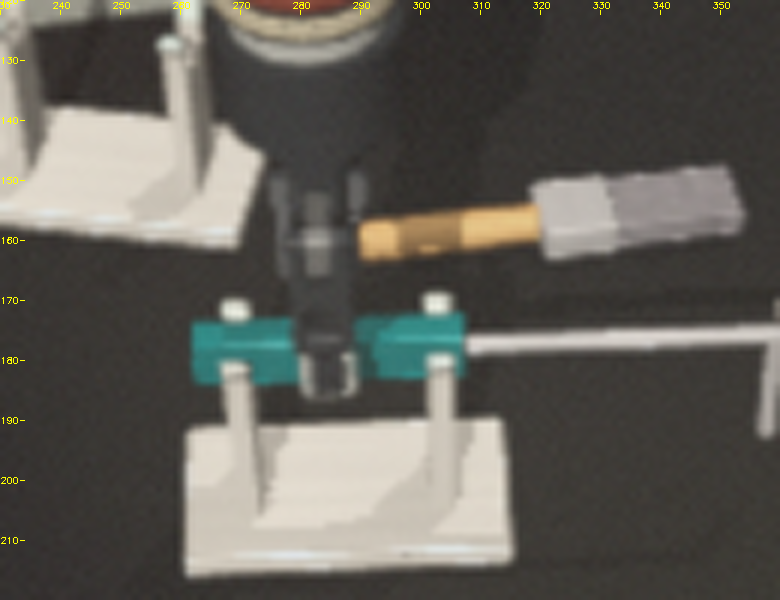

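View pics/t1.png

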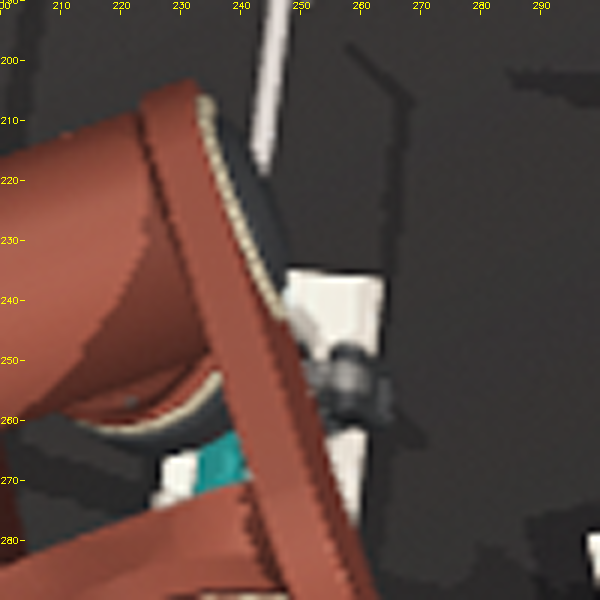

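The fingers straddle the handle at its middle, clear of the forks, at side pixel (283,176). I'll close the jaws.

Call:
{"api": "play_rows", "payload": {
  "deltas": "0 0 0 0 0 0;0 0 0 0 0 0;0 0 0 0 0 0;0 0 0 0 0 0;0 0 0 0 0 0;0 0 0 0 0 0;0 0 0 0 0 0;0 0 0 0 0 0;0 0 0 0 0 0;0 0 0 0 0 0",
  "jaw": 0
}}

```text
clock: 3.7
ee_pos: [439.1, 304.7, 106.3]
ee_rot: [-0.035, 3.141, 0.0]
ft_force: [-0.6, -0.1, 4.0]
gripper_width: 15.4
```

Call:
{"api": "play_rows", "payload": {
  "deltas": "0 0 0.1 0 0 0;0 0 0.2 0 0 0;0 0 0.3 0 0 0;0 0 0.4 0 0 0;0 0 0.5 0 0 0;0 0 0.5 0 0 0;0 0 0.5 0 0 0;0 0 0.5 0 0 0;0 0 0.5 0 0 0;0 0 0.4 0 0 0;0 0 0.2 0 0 0;0 0 0 0 0 0;0 0 0 0 0 0"
}}

```text
clock: 5.0
ee_pos: [438.6, 304.5, 269.3]
ee_rot: [0.035, -3.14, 0.001]
ft_force: [0.5, 0.1, -2.1]
gripper_width: 15.3
```

Run:
```python
from h import *
import pickle
F=cams();pickle.dump(F,open("f2.pkl","wb"));s=state();print(s['ee_pos'],s['ee_rot'],s['ft_force'],s['ft_torque'],s['gripper_width'])
crop(F["side"]["img"],240,90,140,130,5,"s2"); crop(F["top"]["img"],200,160,100,130,4,"t2")
print(tri([F['side'],F['top']],[(405.5,184),(281.5,138)]))
```

```text
[438.35491599 304.30234432 268.46669646] [ 3.46224605e-02 -3.13911214e+00  1.77642062e-03] [-0.03536184  0.2185934  -1.42885968] [-0.00932826  0.05200439  0.00622593] 14.98016249709675
[745.92475231 232.54647733 140.55952568]
```

View pics/s2.png

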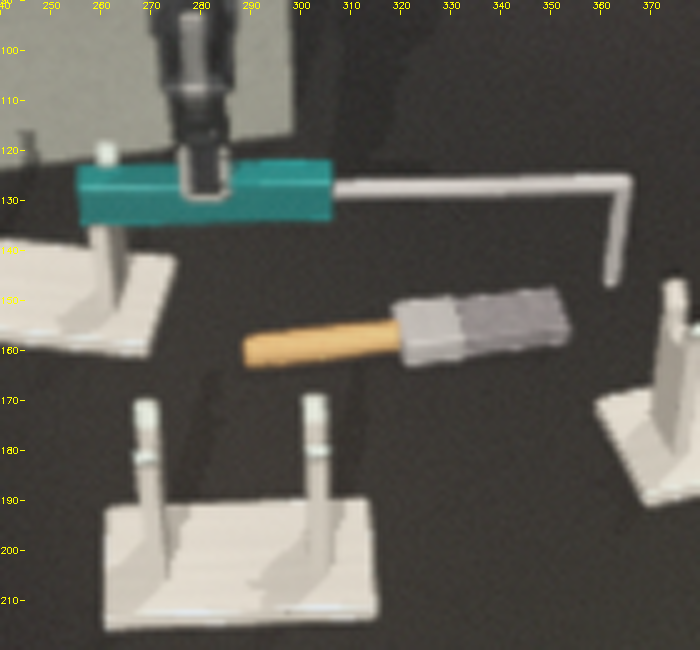

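View pics/t2.png

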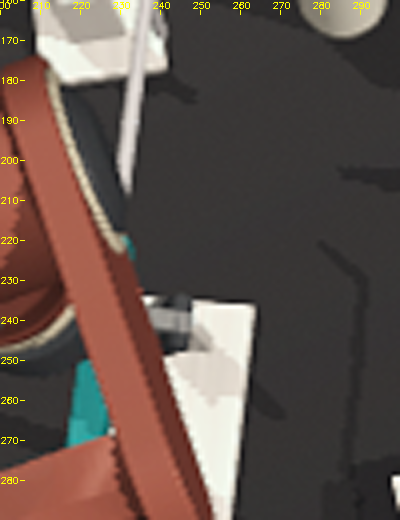

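```bash
cat > rodfit.py <<'E'
from h import *
from scipy.optimize import least_squares
from scipy.spatial.transform import Rotation as R
def rodpts(p,P): # x,y,z,yaw,pitch(down+)
    return R.from_euler("ZY",[p[3],p[4]]).apply(np.array(P,float))+p[:3]
def fit(obs,x0,sig):
    f=lambda p: np.r_[np.ravel([proj(c,rodpts(p,[P]))[0]-uv for c,P,uv in obs])/0.5,(np.array(p)-x0)/sig]
    s=least_squares(f,x0);print(s.x.round(3));print((s.fun[:2*len(obs)]*.5).reshape(-1,2).round(1).tolist());return s.x
E
python3 - <<'E'
from rodfit import *
import pickle
F=pickle.load(open("f2.pkl","rb"));S=F["side"]
fit([(S,(200,0,0),(365.5,125.7)),(S,(200,0,-64),(361.8,147)),(S,(-60,9,12),(255.8,123.2)),(S,(60,9,12),(306,121.8)),(S,(60,-9,-12),(306,134)),(S,(-60,-9,-12),(256.3,135.2))],np.array([438.4,304.3,262.3,.02,0]),np.array([3,3,3,.05,.1]))
E
```

```text
[4.38439e+02 3.04181e+02 2.61592e+02 2.80000e-02 5.00000e-03]
[[-0.8, 0.3], [0.5, -0.1], [-0.4, -0.5], [0.2, -0.6], [0.7, 0.2], [-0.1, 0.5]]
```

Call:
{"api": "play_rows", "payload": {
  "deltas": "0.129 -0.4 0 0 0 0.21;0.129 -0.571 0 0 0 0.21;0.129 -0.571 0 0 0 0.21;0.129 -0.571 0 0 0 0.21;0.129 -0.571 0 0 0 0.21;0.129 -0.571 0 0 0 0.21;0.129 -0.571 0 0 0 0.21;0.129 -0.571 0 0 0 0.21;0.129 -0.571 0 0 0 0.21;0.129 -0.571 0 0 0 0.21;0.129 -0.571 0 0 0 0.21;0.129 -0.571 0 0 0 0.21;0.129 -0.571 0 0 0 0.21;0.129 -0.571 0 0 0 0.21;0 -0.171 0 0 0 0;0 0 0 0 0 0;0 0 0 0 0 0"
}}

```text
clock: 6.8
ee_pos: [510.8, -14.5, 269.4]
ee_rot: [0.116, -3.138, -0.001]
ft_force: [0.0, -0.4, -2.4]
gripper_width: 15.5
```

Call:
{"api": "play_rows", "payload": {
  "deltas": "0 0 -0.2 0 0 0;0 0 -0.4 0 0 0;0 0 -0.4 0 0 0;0 0 -0.4 0 0 0;0 0 -0.4 0 0 0;0 0 -0.2 0 0 0;0 0 0 0 0 0;0 0 0 0 0 0"
}}

```text
clock: 7.6
ee_pos: [511.4, -15.2, 190.2]
ee_rot: [-0.115, 3.139, -0.0]
ft_force: [-0.2, -0.2, -1.6]
gripper_width: 15.4
```

Run:
```python
from h import *
import pickle
F=cams();pickle.dump(F,open("f3.pkl","wb"));s=state();print(s['clock'],s['ee_pos'],s['ee_rot'],s['ft_force'],s['ft_torque'],s['gripper_width'])
crop(F["side"]["img"],310,190,150,130,5,"s3"); crop(F["top"]["img"],310,110,110,120,5,"t3")
```

```text
7.7 [511.8814131  -15.31920658 191.15874334] [-1.15013777e-01  3.13752648e+00 -6.79020715e-04] [ 0.36365591 -0.43793114 -1.59969844] [-0.01423827  0.11039231  0.02950116] 15.33483028156821
```

View pics/s3.png

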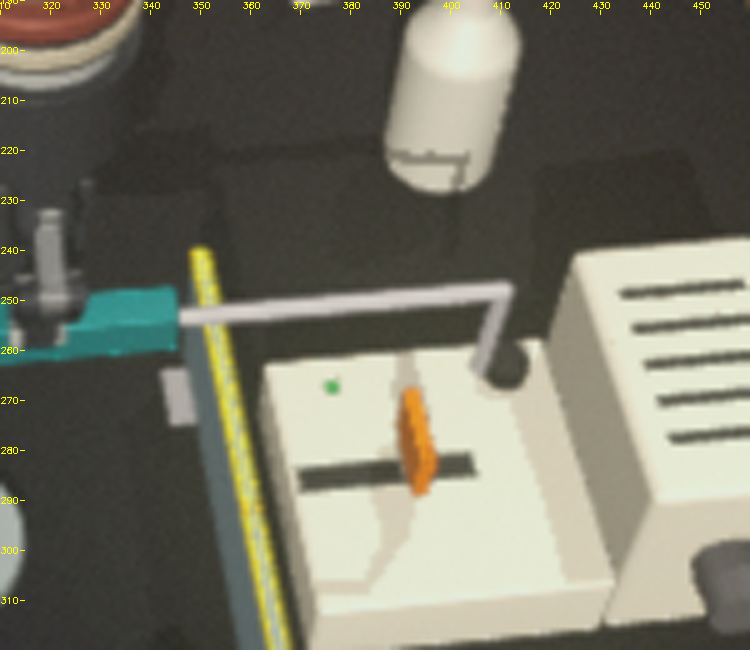

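View pics/t3.png

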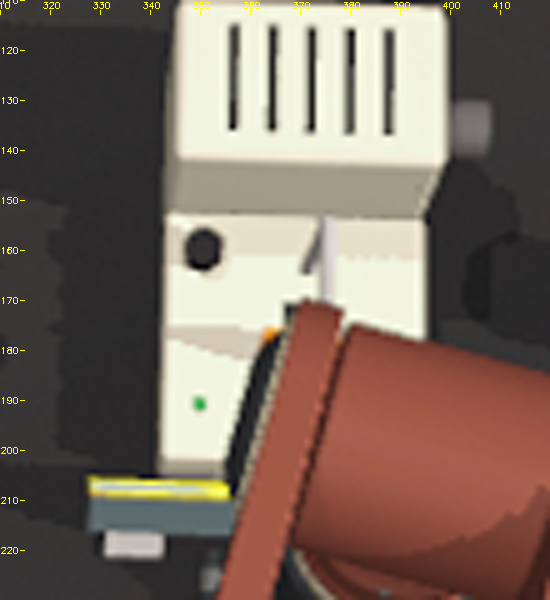

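Run:
```python
from rodfit import *
import pickle
F=pickle.load(open("f3.pkl","rb"));S,T=F["side"],F["top"]
print(tri([S,T],[(406,264.5),(371.2,164.3)]))
p=fit([(S,(200,0,0),(411.3,248)),(S,(200,0,-64),(406,264.8)),(S,(60,9,12),(345.5,247.3)),(S,(60,-9,-12),(345.2,259.8)),(T,(200,0,4),(375.5,153.2)),(T,(200,0,-64),(371,164.5))],np.array([511.4,-15.2,184.2,.08,0]),np.array([3,3,3,.05,.1]))
print(rodpts(p,[(200,0,-60)]))
c,s=np.cos(.074),np.sin(.074); d=rodpts(p,[(200,0,-60)])[0][:2]-[688.2,-2.25]; print(d@[c,s],d@[-s,c])
```

```text
[711.22535802   1.81707825 117.31608301]
[ 5.12165e+02 -1.59340e+01  1.82657e+02  8.10000e-02  7.00000e-03]
[[-0.2, -0.4], [-0.0, 0.3], [-0.1, -0.8], [0.8, 0.5], [-0.5, 0.8], [0.8, -0.2]]
[[7.11106413e+02 2.86955555e-01 1.21344170e+02]]
23.031287460851733 0.8364845786886773
```

Call:
{"api": "play_rows", "payload": {
  "deltas": "0 0 -0.2 0 0 0;0 0 -0.3 0 0 0;0 0 -0.3 0 0 0;0 0 -0.3 0 0 0;0 0 -0.25 0 0 0;0 0 -0.2 0 0 0;0 0 0 0 0 0;0 0 0 0 0 0"
}}

```text
clock: 8.5
ee_pos: [511.2, -15.2, 127.9]
ee_rot: [0.115, -3.139, 0.0]
ft_force: [0.6, 0.2, -2.9]
gripper_width: 15.7
```

Run:
```python
from h import *
import pickle
F=cams();s=state();print(s['clock'],s['ee_pos'],s['ee_rot'],s['ft_force'],s['ft_torque'],s['gripper_width'])
crop(F["side"]["img"],310,230,130,90,6,"s4")
```

```text
8.6 [511.74477165 -15.25542181 128.7489023 ] [-1.15170171e-01  3.13812593e+00 -4.53291862e-04] [ 0.03114767  0.72075974 -2.15909975] [0.00409538 0.00406236 0.0128512 ] 15.529350196404485
```

View pics/s4.png

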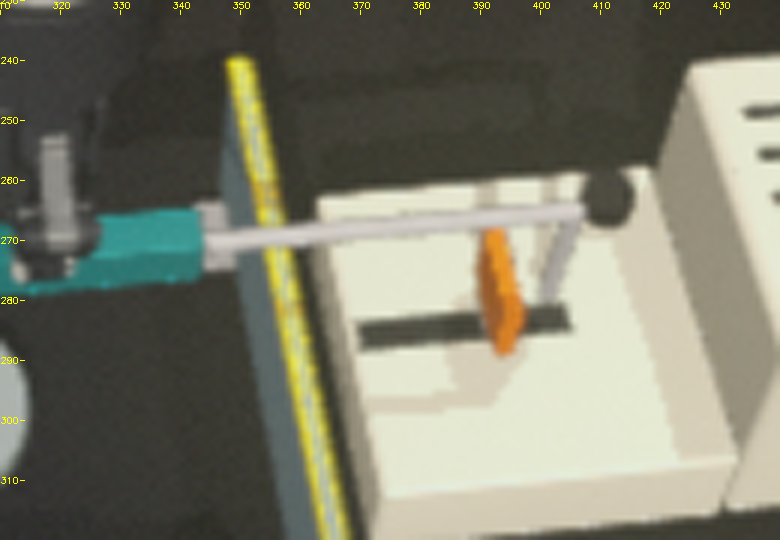

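The hook tip is behind the lever, at side (401,280). I'll start the pull.

Call:
{"api": "play_rows", "payload": {
  "deltas": "-0.037 -0.003 0 0 0 0;-0.037 -0.003 0 0 0 0;-0.037 -0.003 0 0 0 0;-0.037 -0.003 0 0 0 0;-0.037 -0.003 0 0 0 0;-0.037 -0.003 0 0 0 0;-0.037 -0.003 0 0 0 0;-0.037 -0.003 0 0 0 0;-0.037 -0.003 0 0 0 0;-0.037 -0.003 0 0 0 0;-0.037 -0.003 0 0 0 0;-0.037 -0.003 0 0 0 0"
}}

```text
clock: 9.8
ee_pos: [493.7, -16.6, 128.2]
ee_rot: [-0.115, 3.138, -0.0]
ft_force: [3.0, 0.6, -4.1]
gripper_width: 15.7
```

Call:
{"api": "play_rows", "payload": {
  "deltas": "-0.037 -0.003 0 0 0 0;-0.037 -0.003 0 0 0 0;-0.037 -0.003 0 0 0 0;-0.037 -0.003 0 0 0 0"
}}

```text
clock: 10.2
ee_pos: [487.4, -17.1, 128.1]
ee_rot: [-0.115, 3.139, -0.0]
ft_force: [3.4, 0.3, -3.1]
gripper_width: 15.6
```

Call:
{"api": "play_rows", "payload": {
  "deltas": "-0.037 -0.003 0 0 0 0;-0.037 -0.003 0 0 0 0;-0.037 -0.003 0 0 0 0"
}}

```text
clock: 10.5
ee_pos: [482.9, -17.4, 128.0]
ee_rot: [-0.115, 3.139, 0.0]
ft_force: [3.4, 0.1, -3.5]
gripper_width: 15.6
```

Call:
{"api": "play_rows", "payload": {
  "deltas": "-0.025 -0.002 0 0 0 0;-0.025 -0.002 0 0 0 0;-0.025 -0.002 0 0 0 0"
}}

```text
clock: 10.8
ee_pos: [480.0, -17.7, 128.0]
ee_rot: [0.115, -3.139, -0.0]
ft_force: [2.7, 0.8, -3.6]
gripper_width: 15.0
```

Call:
{"api": "play_rows", "payload": {
  "deltas": "-0.025 -0.002 0 0 0 0;-0.025 -0.002 0 0 0 0"
}}

```text
clock: 11.0
ee_pos: [478.5, -17.8, 128.1]
ee_rot: [-0.115, 3.138, -0.0]
ft_force: [5.8, 0.7, -4.6]
gripper_width: 15.8
```

Run:
```python
from h import *
F=cams();s=state();print(s['clock'],s['ee_pos'],s['ee_rot'],s['ft_force'],s['ft_torque'],s['gripper_width'])
crop(F["side"]["img"],310,230,130,90,6,"s5")
```

```text
11.1 [478.59992674 -17.83550463 128.19868544] [-1.14995221e-01  3.13756526e+00 -9.07236979e-05] [ 6.20616382  0.55988971 -4.41857275] [ 0.1399913  -0.82434982  0.06829252] 15.690524527337171
```

View pics/s5.png

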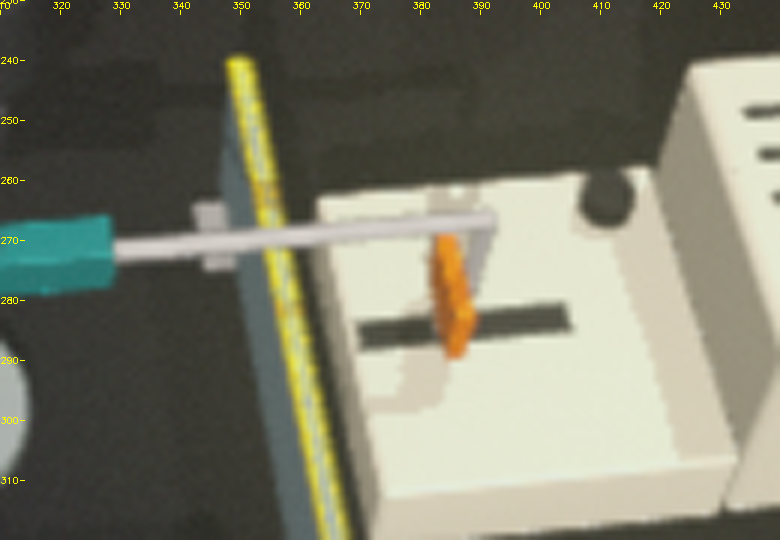

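The catch has engaged, so I'm switching to small steps.

Call:
{"api": "play_rows", "payload": {
  "deltas": "-0.012 -0.001 0 0 0 0;-0.012 -0.001 0 0 0 0;0 0 0 0 0 0"
}}

```text
clock: 11.4
ee_pos: [478.4, -17.9, 128.5]
ee_rot: [-0.115, 3.136, -0.0]
ft_force: [6.7, 0.4, -4.8]
gripper_width: 16.0
```

Call:
{"api": "play_rows", "payload": {
  "deltas": "-0.012 -0.001 0 0 0 0;-0.012 -0.001 0 0 0 0;0 0 0 0 0 0"
}}

```text
clock: 11.7
ee_pos: [477.8, -18.0, 128.6]
ee_rot: [-0.115, 3.135, -0.0]
ft_force: [9.7, 0.9, -6.0]
gripper_width: 15.7
```

Call:
{"api": "play_rows", "payload": {
  "deltas": "-0.012 -0.001 0 0 0 0;0 0 0 0 0 0"
}}

```text
clock: 11.9
ee_pos: [477.3, -18.0, 128.6]
ee_rot: [-0.115, 3.135, -0.0]
ft_force: [8.5, 0.6, -4.8]
gripper_width: 15.6
```

Call:
{"api": "play_rows", "payload": {
  "deltas": "-0.012 -0.001 0 0 0 0;-0.012 -0.001 0 0 0 0;0 0 0 0 0 0"
}}

```text
clock: 12.2
ee_pos: [476.3, -18.1, 128.6]
ee_rot: [-0.115, 3.135, -0.0]
ft_force: [9.6, 0.9, -5.0]
gripper_width: 15.9
```

Call:
{"api": "play_rows", "payload": {
  "deltas": "-0.012 -0.001 0 0 0 0;-0.012 -0.001 0 0 0 0;0 0 0 0 0 0"
}}

```text
clock: 12.5
ee_pos: [475.4, -18.2, 128.6]
ee_rot: [-0.115, 3.135, -0.0]
ft_force: [8.4, 0.8, -5.3]
gripper_width: 15.6
```

Call:
{"api": "play_rows", "payload": {
  "deltas": "-0.012 -0.001 0 0 0 0;-0.012 -0.001 0 0 0 0;0 0 0 0 0 0"
}}

```text
clock: 12.8
ee_pos: [474.4, -18.2, 128.6]
ee_rot: [-0.115, 3.135, -0.0]
ft_force: [8.4, 1.1, -5.4]
gripper_width: 15.5
```

Call:
{"api": "play_rows", "payload": {
  "deltas": "-0.012 -0.001 0 0 0 0;0 0 0 0 0 0"
}}

```text
clock: 13.0
ee_pos: [474.2, -18.3, 128.7]
ee_rot: [-0.115, 3.134, -0.0]
ft_force: [9.8, 1.5, -5.9]
gripper_width: 15.1
```

Call:
{"api": "play_rows", "payload": {
  "deltas": "-0.012 -0.001 0 0 0 0;0 0 0 0 0 0"
}}

```text
clock: 13.2
ee_pos: [474.1, -18.3, 128.8]
ee_rot: [-0.115, 3.133, -0.0]
ft_force: [10.5, 1.0, -7.4]
gripper_width: 15.3
```

Call:
{"api": "play_rows", "payload": {
  "deltas": "-0.012 -0.001 0 0 0 0;0 0 0 0 0 0"
}}

```text
clock: 13.4
ee_pos: [474.0, -18.3, 128.9]
ee_rot: [-0.115, 3.132, -0.0]
ft_force: [11.6, 0.8, -7.8]
gripper_width: 15.5
```

The force now rises with no movement, which means the lever is on its solid stop. I'll back off and look.

Call:
{"api": "play_rows", "payload": {
  "deltas": "0.05 0.004 0 0 0 0;0.1 0.007 0 0 0 0;0.15 0.011 0 0 0 0;0.1 0.007 0 0 0 0;0 0 0 0 0 0;0 0 0 0 0 0"
}}

```text
clock: 14.0
ee_pos: [487.1, -17.2, 127.8]
ee_rot: [0.115, -3.138, -0.0]
ft_force: [-0.3, 0.7, -1.7]
gripper_width: 15.4
```

Run:
```python
from h import *
F=cams();s=state();print(s['clock'],s['ee_pos'],s['ee_rot'],s['ft_force'],s['ft_torque'],s['gripper_width'])
crop(F["side"]["img"],310,230,130,90,6,"s6")
```

```text
14.1 [487.05287943 -17.22162772 127.82223267] [ 1.15233986e-01 -3.13878199e+00 -9.22841258e-05] [-0.5801652  -0.5225718  -1.93735427] [ 0.05702753  0.02670362 -0.01231082] 15.919233447038453
```

View pics/s6.png

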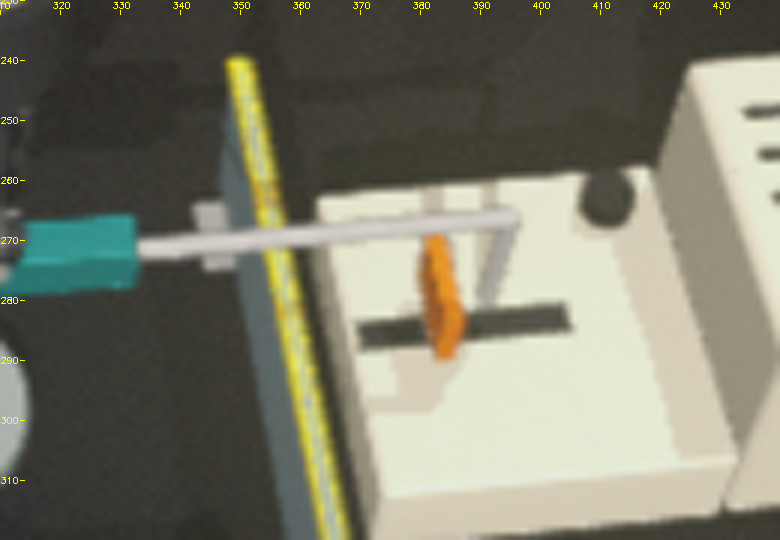

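The lever now rests at its end stop, at side (383,272), down from x≈393. The hook is free of it. I'll lift and return to above the rest.

Call:
{"api": "play_rows", "payload": {
  "deltas": "0 0 0.2 0 0 0;0 0 0.4 0 0 0;0 0 0.5 0 0 0;0 0 0.5 0 0 0;0 0 0.5 0 0 0;0 0 0.5 0 0 0;0 0 0.5 0 0 0;0 0 0.3 0 0 0;0 0 0.13 0 0 0;0 0 0 0 0 0"
}}

```text
clock: 15.1
ee_pos: [487.5, -17.3, 269.9]
ee_rot: [-0.115, 3.138, -0.0]
ft_force: [-0.1, -0.7, -3.0]
gripper_width: 15.3
```

Call:
{"api": "play_rows", "payload": {
  "deltas": "-0.08 0.35 0 0 0 -0.21;-0.08 0.55 0 0 0 -0.21;-0.08 0.55 0 0 0 -0.21;-0.08 0.55 0 0 0 -0.21;-0.08 0.55 0 0 0 -0.21;-0.08 0.55 0 0 0 -0.21;-0.08 0.55 0 0 0 -0.21;-0.08 0.55 0 0 0 -0.21;-0.08 0.55 0 0 0 -0.21;-0.08 0.55 0 0 0 -0.21;-0.08 0.55 0 0 0 -0.21;-0.08 0.55 0 0 0 -0.21;-0.08 0.55 0 0 0 -0.21;-0.08 0.55 0 0 0 -0.21;-0.08 0.55 0 0 0 0;0 0 0 0 0 0;0 0 0 0 0 0"
}}

```text
clock: 16.8
ee_pos: [438.7, 304.6, 267.7]
ee_rot: [0.036, -3.139, 0.003]
ft_force: [-0.4, -0.2, -2.7]
gripper_width: 15.6
```

Run:
```python
from h import *
import pickle
F=cams();pickle.dump(F,open("f7.pkl","wb"));s=state();print(s['clock'],s['ee_pos'],s['ee_rot'],s['ft_force'],s['ft_torque'],s['gripper_width'])
crop(F["side"]["img"],240,90,140,130,5,"s7")
```

```text
16.9 [439.15928929 304.05982297 268.34196591] [ 3.37626458e-02 -3.14020097e+00  1.52796636e-03] [-0.14197174 -0.32332155 -2.50554876] [0.02032339 0.04776167 0.06802381] 15.581465514020582
```

View pics/s7.png

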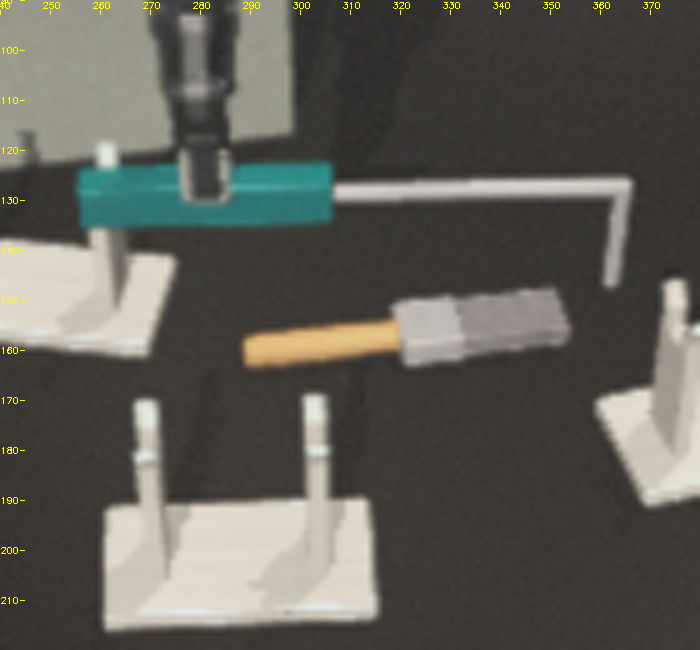

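This picture is nearly identical to the one just after the lift, so the rod has not slipped. I'll lower it into the forks.

Call:
{"api": "play_rows", "payload": {
  "deltas": "0 0 -0.2 0 0 0;0 0 -0.4 0 0 0;0 0 -0.5 0 0 0;0 0 -0.5 0 0 0;0 0 -0.5 0 0 0;0 0 -0.5 0 0 0;0 0 -0.4 0 0 0;0 0 -0.3 0 0 0;0 0 -0.2 0 0 0;0 0 0 0 0 0"
}}

```text
clock: 17.9
ee_pos: [438.7, 304.4, 127.8]
ee_rot: [0.034, -3.139, 0.002]
ft_force: [-0.1, -0.4, -1.9]
gripper_width: 15.4
```

Call:
{"api": "play_rows", "payload": {
  "deltas": "0 0 -0.1 0 0 0;0 0 -0.1 0 0 0;0 0 -0.1 0 0 0;0 0 -0.1 0 0 0;0 0 -0.05 0 0 0;0 0 0 0 0 0"
}}

```text
clock: 18.5
ee_pos: [439.1, 304.6, 110.7]
ee_rot: [0.035, -3.141, 0.001]
ft_force: [-0.0, 0.4, -2.1]
gripper_width: 15.1
```

Call:
{"api": "play_rows", "payload": {
  "deltas": "0 0 -0.05 0 0 0;0 0 -0.025 0 0 0;0 0 0 0 0 0"
}}

```text
clock: 18.8
ee_pos: [439.3, 304.7, 108.1]
ee_rot: [0.035, -3.141, 0.0]
ft_force: [-0.4, 1.1, -2.6]
gripper_width: 15.6
```

Call:
{"api": "play_rows", "payload": {
  "deltas": "0 0 -0.02 0 0 0;0 0 -0.01 0 0 0;0 0 0 0 0 0"
}}

```text
clock: 19.1
ee_pos: [439.3, 304.7, 106.9]
ee_rot: [0.035, -3.141, 0.0]
ft_force: [-0.1, -0.9, -2.4]
gripper_width: 15.6
```

Call:
{"api": "play_rows", "payload": {
  "deltas": "0 0 -0.01 0 0 0;0 0 -0.01 0 0 0;0 0 0 0 0 0"
}}

```text
clock: 19.4
ee_pos: [439.4, 304.9, 106.5]
ee_rot: [-0.035, 3.141, 0.0]
ft_force: [-1.1, -0.3, -0.8]
gripper_width: 15.3
```

Call:
{"api": "play_rows", "payload": {
  "deltas": "0 0 -0.01 0 0 0;0 0 0 0 0 0"
}}

```text
clock: 19.6
ee_pos: [439.4, 304.9, 106.4]
ee_rot: [-0.035, 3.141, 0.0]
ft_force: [-3.1, -0.6, 3.0]
gripper_width: 15.7
```

The rod is seated, with the load off the wrist. I'll open the jaws and withdraw.

Call:
{"api": "play_rows", "payload": {
  "deltas": "0 0 0 0 0 0;0 0 0 0 0 0;0 0 0 0 0 0;0 0 0 0 0 0;0 0 0 0 0 0;0 0 0 0 0 0;0 0 0 0 0 0;0 0 0 0 0 0;0 0 0 0 0 0;0 0 0 0 0 0",
  "jaw": 100
}}

```text
clock: 20.6
ee_pos: [439.3, 304.8, 105.8]
ee_rot: [-0.035, 3.141, -0.0]
ft_force: [1.3, 0.2, -0.5]
gripper_width: 85.2
```

Call:
{"api": "play_rows", "payload": {
  "deltas": "0 0 0.1 0 0 0;0 0 0.3 0 0 0;0 0 0.5 0 0 0;0 0 0.5 0 0 0;0 0 0.5 0 0 0;0 0 0.5 0 0 0;0 0 0.5 0 0 0;-0.3 0.3 0.2 0 0 0;-0.6 0.6 0 0 0 0;-0.6 0.6 0 0 0 0;-0.6 0.6 0 0 0 0;-0.6 0.6 0 0 0 0;-0.6 0.6 0 0 0 0;0 0 0 0 0 0;0 0 0 0 0 0"
}}

```text
clock: 22.1
ee_pos: [307.2, 437.1, 230.8]
ee_rot: [-0.037, 3.14, 0.001]
ft_force: [1.4, -0.3, -0.0]
gripper_width: 85.3
```

Run:
```python
from rodfit import *
import pickle
F=cams();s=state();print(s['clock'],s['ee_pos'],s['ft_force'])
pickle.dump(F,open("f8.pkl","wb"));cv2.imwrite("pics/s8.png",F["side"]["img"][:,:,::-1]);crop(F["side"]["img"],250,155,120,65,6,"s8c");crop(F["top"]["img"],320,140,100,80,6,"t8")
```

```text
22.2 [307.98578221 436.38935424 230.3856804 ] [ 0.25240966  0.55545117 -1.09971598]
```

View pics/s8.png

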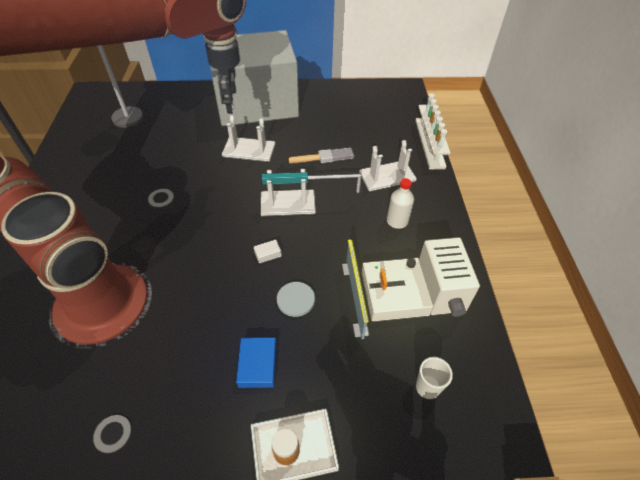

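View pics/s8c.png

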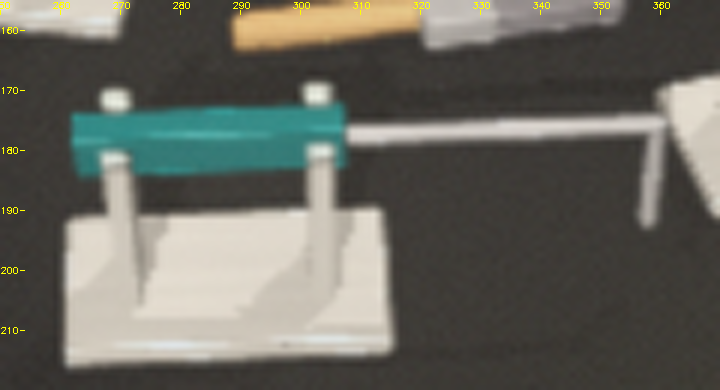

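View pics/t8.png

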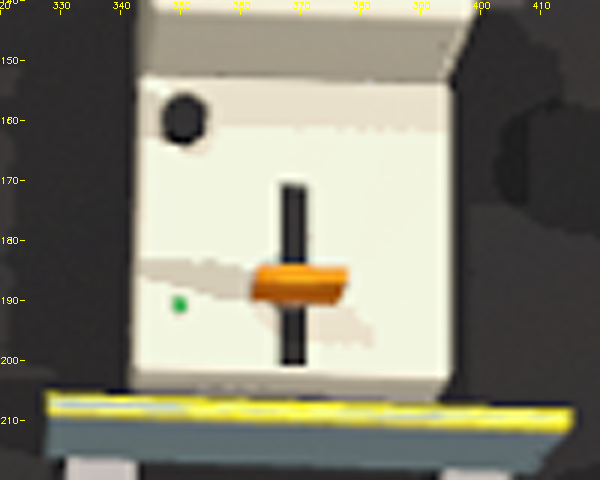

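```bash
python3 -c "
from bench import workorder
print(workorder.finish_job())"
```

```text
the job is handed in; nothing more can be done
None
```

I took the hooked rod from the rest nearest the robot's base and reached over the guard with it. I drew the orange lever through its catch to the solid stop, laid the rod back in its rest, and handed the job in at about 22 s of the 61 s.

- **Pull force:** friction read about 3 N and the catch about 8–10 N. At the stop the tool stopped moving while the pull rose to 11.6 N. With the downward part added that is about 13 N, below the 16 N limit.
- **Catch:** the tool moved about 3.8 mm from where the catch began to yield until it stopped dead. I could not read the catch joint itself, so "fully home" rests on that movement and the force rise.
- **Lever travel:** about 22 mm in the top picture and roughly 23 mm by the side-view shift. Both are above the required 19 mm.
- **Rod:** in the last side picture it lies level in the same place as at the start, to within about a pixel, with the hook the same way.
- **Rest of the bench:** the guard and the other objects look unmoved in the pictures, and the gripper is open and clear above the bench.

No check failed. The one reading I cannot explain is the jaw opening, which showed about 15.5 mm on the 18 mm handle; the grip held without slipping.

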